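# Clamp the mortar cube by running the knob through the L-shaped slot

## Robot

A 7-joint arm with a two-finger parallel gripper is mounted at the origin on a cart in front of the work surface, level with it; the furniture and walls round the work are solid. World frame = base frame: x ahead of the robot, y to its left, z up, the work surface at z = 0. Lengths are in m, angles in rad, forces in N, time in s.
With the tool pointing down it reaches from about 0.4 to 0.85 m from the base axis. Payload 10.4 kg.
Tool frame: the origin (TCP) lies at the very end of the fingers, on their centre line; the grasp point (between the pads) lies 19 mm behind it; z points along the fingers, y is the line along which they close (so a half turn about z gives the same grasp; the last joint's range is limited). The gripper opens to 87 mm and grips with 3 to 60 N. Pads are 19 mm wide; open, the fingers measure 117 mm over their backs; the gripper's body (75 mm by 190 mm) begins 51 mm behind the grasp point.
Start: joints at [1.154, 0.332, -0.065, 1.46, 0.022, 1.35, -0.088], TCP at [0.24, -0.577, 0.223] pointing down, gripper open.
Joint ranges: [-2.6, 2.6], [-0.5, 2.12], [-1.47, 1.34], [0.16, 2.42], [-1.27, 4.41], [0.06, 2.06], [-2.6, 2.6]. Speed limits (rad/s): [2.22, 2.22, 2.79, 2.79, 3.14, 3.14, 3.14].

## Interface

Orientations are given as a unit quaternion [x, y, z, w].
In Python, from bench import r gives the robot as it stands.
- The arm moves only by the shell command python3 -m crank 'ROWS' [FORCE]. ROWS is JSON, a list that holds one entry, the list of rows, each a list of 5 numbers: the shift along the tool's x, y, z in mm, then the turn about the tool's z in degrees, then the opening, from -1 (shut) to 1 (fully open). A call has 1 to 20 rows; each row is the pose to reach, as a shift and turn from the pose commanded when the call began, along the tool's axes at that moment; what a row does not reach only later rows make up. A row lasts 1/10 s, in which the tool goes at most 50 mm and 8.59 degrees, less where a joint would pass 70% of its speed; a pose out of reach is approached as far as the arm can. A call with a gripper value outside its range is refused whole. The fingers move at their own pace and stop on an object; FORCE is the grip in N (left out, the last holds). Time passes only in rows, so rows that repeat a pose let the fingers close. It gives the time, the measured TCP pose, the force, the opening and the grip force at its end, in the units of the state.
- r.read_state(): the state, without advancing time (a new reading comes with each control period).
- r.camera(name): name is "side" or "top" or "wrist"; returns a dict with "image" (480x640x3 uint8, red, green, blue), "vfov" (degrees; the focal length in pixels is half the picture's height over the tangent of half this angle, whatever the lens; pixels are square), "cx", "cy" (the principal point, pixels), "eye" and "attitude" of the camera in the world. Camera axes: x right, y down, z forward; pixel columns grow to the right and rows downward; lengths in m; the calibration is good to about 2 mm. A picture is of the moment at which its call begins. There is no depth.
- r.close_job(): hands the job in; it is judged then, once.
The state is a dict: "time": time; "joint_positions": joint angles; "joint_vel": joint speeds; "joint_torque": joint torques, N m; "ee_pos": TCP position; "eef_rot": TCP orientation; "ft_force": force on the tool from outside, world axes, zero at the start; "torque": the same for the moment, N m; "width": finger opening in m; "grip_force": force on a finger pad.
Only numpy, scipy, OpenCV 4.12 (cv2) and the standard library are available. Lean on these libraries where they do the work, as an engineer would, in place of code of your own. Each camera call takes 0.05 s, during which the arm holds its last target. There are 200 camera calls.

## Task

Clamp the mortar cube in the holding fixture: with the fingertips push the black knob along the long leg of its L-shaped slot to the corner, so that the ram drives the cube up to the stop block, then push the knob sideways to the very end of the short leg so that the ram is locked. Only push the knob, gently, without gripping it; do not touch the cube, lift nothing, and leave the things standing around where they are.

Things in the scene. Friction and masses are not known exactly. Their poses are not given: they have to be found in the camera images.
- fixture: Holding fixture fixed to the worktop: grey base 248 x 120 x 12 mm (x -118 to 130, y -60 to 60 mm in its frame), origin on its underside, at worktop height; yaw varies. Its +x is the way of the slot's long leg, +y of the short leg. An aluminium cover plate (x -112 to -12, y -55 to 55, top 42 mm above the worktop) has the L-shaped slot, 16 mm wide; side rails of the cube's bed are 24 mm high.
- knob: Black upright knob, 24 mm in diameter, on a 12 mm pin in the slot; origin at the centre of its underside, 44 mm above the worktop; top at 84 mm. The thin 28 mm rim at its foot is decoration. Push its side 50 to 80 mm above the worktop. It cannot come out. Each slide resists with about 2 N of friction and slight damping, no spring. Over 35 N on it counts as gripping or forcing.
- ram (a joint): Travel in m of ram and knob along the fixture's +x: 0 at the rear end of the long leg, 0.060 at the corner (end stop); starts at 0 to 0.018. The ram's jaw plate, 40 mm wide, 48 mm high, has its face at x = 3.5 mm + travel in the fixture's frame, so at the corner it is 41.5 mm from the stop block and leaves the cube just its place.
- pin (a joint): Travel in m of pin and knob along the fixture's +y: 0 in the long leg, 0.030 at the end of the short leg (end stop). The slot lets it move across only when the ram is near the corner (from about 0.057); once in the short leg the ram cannot go back.
- corner (a point): Where the centre of the knob's underside stands at the corner of the slot (fixture frame -30, 0, 44 mm); fixed in the fixture, its axes parallel to the fixture's.
- slot_end (a point): Where the centre of the knob's underside stands at the end of the short leg (fixture frame -30, +30, 44 mm); fixed in the fixture.
- specimen: Hardened grey mortar cube, 40 x 41 x 40 mm, about 0.14 kg, loose on the fixture's bed between the rails; origin at the centre of its underside, 12 mm above the worktop. Starts 15 to 30 mm short of the stop block; touching the block its centre is at x = 85 mm in the fixture's frame.
- sample_tin: Bystander: round aluminium sample tin with lid, 66 mm in diameter, 46 mm high, loose on the worktop; origin at the centre of its underside.
- weighing_bottle: Bystander: small glass weighing bottle with stopper, 43 mm in diameter, 64 mm high, loose on the worktop; origin at the centre of its underside.
- stopwatch: Bystander: flat black stopwatch, 71 x 60 x 19 mm, loose on the worktop; origin at the centre of its underside.
- stop_face (a point): Middle of the lower edge of the stop block's face that looks to the cube (fixture frame 105, 0, 12 mm); the block is dark steel, 60 mm wide, top 54 mm above the worktop.
Things that resemble listed ones, but are neither listed nor needed, are in the scene too. Of the things that look like the specimen, the middle-sized one is meant.

How it is judged:
By the outcome, as a careful person would: the job done as asked, in the order asked, and still so for the second after the job is handed in, with the robot touching nothing.
It also fails if it takes over 40 s, if anything falls off the work surface, if the arm or the gripper's body presses on something with over 40 N, if the wrist force passes 120 N, or if a joint passes its speed limit or range.

## Working session

There is one attempt and no reset: what is moved stays moved. The work goes in short steps, Python scripts to look and compute and a shell command to move; the robot and the scene stay as the last step left them, time stands still between calls to the robot, and variables do not carry over. Pictures are saved under pics/ and viewed, at most 10 in all, crops included, and the job is handed in when it is done.

```bash
mkdir -p pics; ls; python3 - <<'E'
from bench import r
import cv2,numpy as np
s=r.read_state(); print(s['time'],s['ee_pos'],s['eef_rot'],s['width'])
for n in('top','side'):
    c=r.camera(n); cv2.imwrite(f'pics/{n}0.png',c['image'][:,:,::-1])
    print(n,{k:c[k] for k in c if k!='image'})
E
```

```text
pics
0.0 [ 0.23965646 -0.57679739  0.22176073] [ 9.80678360e-01  1.95625796e-01 -1.55987896e-04 -6.91452553e-04] 0.08707930036779889
top {'vfov': 47.049571806256424, 'cx': 324.2641459405674, 'cy': 250.59827478334293, 'eye': array([ 0.49291361, -0.04756404,  1.15621429]), 'attitude': array([ 0.71163258, -0.70204574,  0.02239137, -0.01447359])}
side {'vfov': 57.59027028574114, 'cx': 330.9222419543961, 'cy': 242.00920896430208, 'eye': array([0.55709882, 0.86650538, 0.58980726]), 'attitude': array([ 0.01263987,  0.86634405, -0.4992745 ,  0.00363276])}
```

View pics/top0.png

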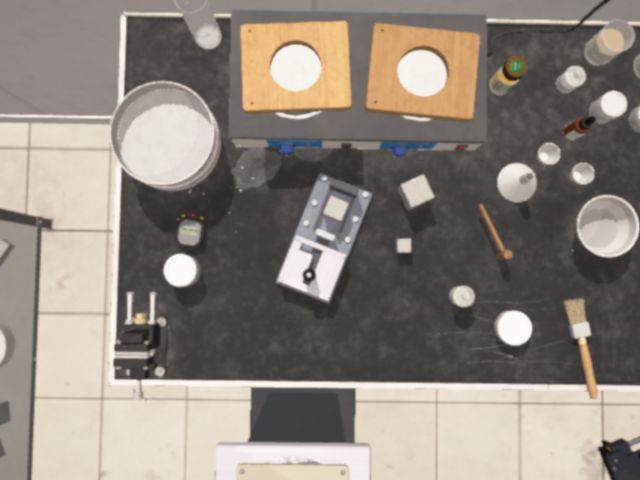

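View pics/side0.png

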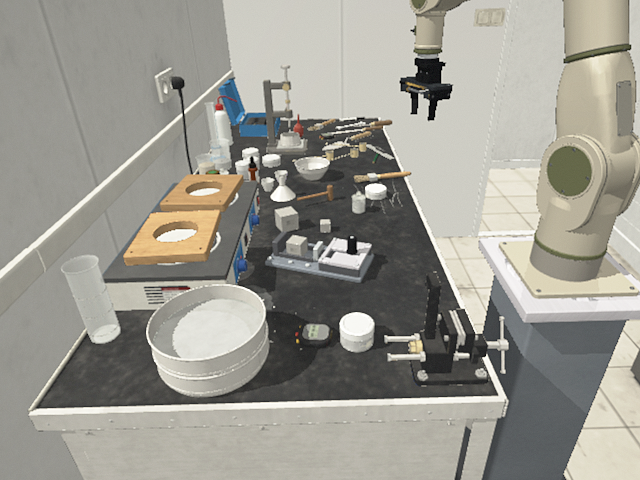

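Top view: the fixture is at (325,238), with the knob at (309,274) and the L-slot's corner near (318,253). Its short leg goes left. Cube look-alikes are the one in the fixture bed (336,207), a bigger one (417,192) and a smaller one (404,246). The middle-sized one, in the bed, is meant. Other black or round things are the stopwatch (190,232), tin (181,270) and bottle (462,297), all clear of the path. Next is a close crop.

```bash
cat > h.py <<'E'
import numpy as np
from scipy.spatial.transform import Rotation as R
def ray(c,u,v):
    f=240/np.tan(np.radians(c['vfov'])/2)
    return R.from_quat(c['attitude']).apply([(u-c['cx'])/f,(v-c['cy'])/f,1.])
def onz(c,u,v,z):
    d=ray(c,u,v); return c['eye']+d*(z-c['eye'][2])/d[2]
def proj(c,p):
    f=240/np.tan(np.radians(c['vfov'])/2)
    q=R.from_quat(c['attitude']).inv().apply(np.asarray(p)-c['eye']); return q[:2]/q[2]*f+[c['cx'],c['cy']]
def cross(c1,p1,c2,p2):
    a,b=ray(c1,*p1),ray(c2,*p2); A=np.stack([a,-b],1)
    t=np.linalg.lstsq(A,c2['eye']-c1['eye'],rcond=None)[0]
    P,Q=c1['eye']+a*t[0],c2['eye']+b*t[1]; return (P+Q)/2,np.linalg.norm(P-Q)
E
python3 - <<'E'
import cv2,numpy as np
a=cv2.imread('pics/top0.png')[165:310,265:385]; b=cv2.imread('pics/side0.png')[220:290,255:385]
a=cv2.resize(a,None,fx=4,fy=4,interpolation=2); b=cv2.resize(b,None,fx=2.4,fy=2.4,interpolation=2)
w=np.zeros((600,800,3),np.uint8); w[:580,:480]=a; w[:b.shape[0],485:485+b.shape[1]]=b[:,:315]
cv2.imwrite('pics/crop0.png',w)
E
```

```text
(no output)
```

View pics/crop0.png

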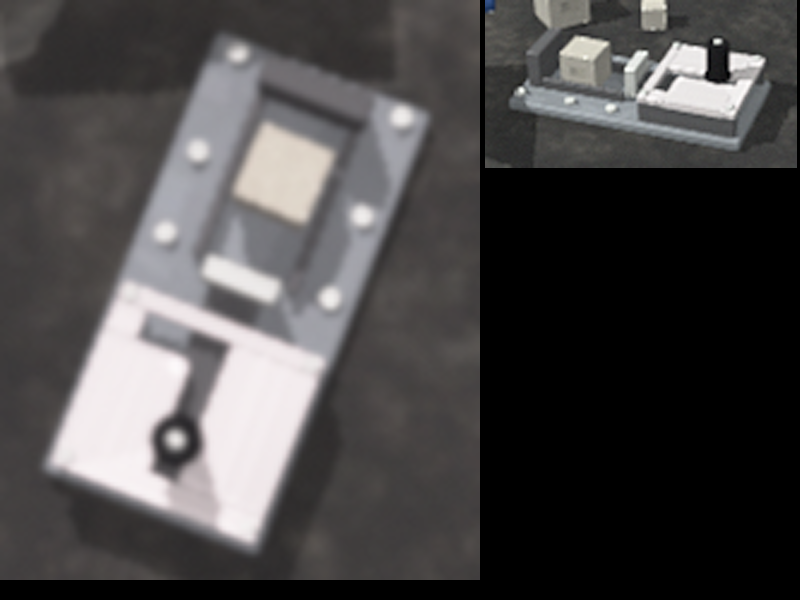

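The crop shows the cover plate corners at about (125,282), (325,368), (258,548) and (45,465), and the knob top at (176,438). The knob is near the rear of the long leg, and the middle-sized cube is in the bed. I'll compute the poses from these.

```bash
python3 - <<'E'
from bench import r
from h import *
import cv2
T=r.camera('top');S=r.camera('side')
t=lambda x,y:(265+(x+.5)/4-.5,165+(y+.5)/4-.5); s=lambda x,y:(255+(x-485)/2.4,220+y/2.4)
L=[((125,282),(-12,55,42)),((325,368),(-12,-55,42)),((258,548),(-112,-55,42)),((45,465),(-112,55,42)),((218,35),(130,60,12)),((430,112),(130,-60,12))]
W=np.array([onz(T,*t(*p),q[2]/1e3)[:2] for p,q in L]); F=np.array([q[:2] for _,q in L])/1e3
w,f=W-W.mean(0),F-F.mean(0)
yaw=np.arctan2((f[:,0]*w[:,1]-f[:,1]*w[:,0]).sum(),(f*w).sum()); M=np.array([[np.cos(yaw),-np.sin(yaw)],[np.sin(yaw),np.cos(yaw)]])
o=W.mean(0)-M@F.mean(0); print('yaw',np.degrees(yaw),'o',o,'res mm',((W-o-F@M.T)*1e3).round(1).tolist())
k,g=cross(T,t(176,438),S,s(717,40)); print('knob top',k,g,'in fixture',M.T@(k[:2]-o)*1e3)
for n,x,y,z in (('corner pl -12,55',-12,55,42),('-12,-55',-12,-55,42),('knobtop meas',0,0,0)):
    P=np.r_[o+M@np.array([x,y])/1e3,z/1e3] if z else k
    print(n,proj(S,P))
c=onz(T,*t(285,172),.052); print('cube',M.T@(c[:2]-o)*1e3)
for n,x,y in(('corner',-30,0),('end',-30,30)): print(n,o+M@np.array([x,y])/1e3)
st=r.read_state(); print(R.from_quat(st['eef_rot']).as_matrix().round(3).tolist(),st['ee_pos'])
E
```

```text
yaw -20.7333639450692 o [ 0.57284518 -0.05672461] res mm [[0.6, -0.7], [-2.6, 0.4], [-0.3, -2.3], [1.1, 2.7], [-1.2, -0.4], [2.4, 0.4]]
knob top [ 0.50208003 -0.02937874  0.08372739] 0.001387326140892096 in fixture [-75.86322647   0.52265776]
corner pl -12,55 [318.36651761 258.92395265]
-12,-55 [333.88911592 236.97889704]
knobtop meas [351.37207767 236.66246367]
cube [69.45894353 -0.50783603]
corner [ 0.54478804 -0.04610403]
end [ 0.55540862 -0.01804688]
[[0.923, 0.384, -0.0], [0.384, -0.923, 0.001], [-0.0, -0.001, -1.0]] [ 0.23972124 -0.57694852  0.22206269]
```

The numbers agree: knob top is at 83.7 mm, ram travel about 14 mm, fixture yaw -20.7°. I'll shut the gripper, turn the tool so that tool y = fixture +x and tool x = fixture +y (turn -46.7°), and go above the spot behind the knob at fixture (-125, 0).

```bash
python3 -m crank '[[[12,-13,0,-1.5,-1],[36,-38,0,-4,-1],[66,-69,0,-7.5,-1],[98,-103,0,-11,-1],[130,-137,0,-14.5,-1],[162,-170,0,-18,-1],[194,-204,0,-22,-1],[226,-238,0,-25.5,-1],[258,-271,0,-29,-1],[290,-305,0,-32.5,-1],[322,-339,0,-36,-1],[354,-372,0,-40,-1],[384,-404,0,-43,-1],[404,-425,0,-45.5,-1],[413,-434,0,-46.3,-1],[416,-438,0,-46.7,-1],[416,-438,0,-46.7,-1],[416,-438,0,-46.7,-1],[416,-438,0,-46.7,-1],[416,-438,0,-46.7,-1]]]' 20
python3 - <<'E'
from bench import r
from h import *
import cv2
s=r.read_state(); m=R.from_quat(s['eef_rot']).as_matrix(); print(s['ee_pos'],m.round(3).tolist(),s['width'],s['ft_force'],s['joint_positions'])
c=r.camera('wrist'); cv2.imwrite('pics/w1.png',c['image'][:,:,::-1]); print(proj(c,[.5021,-.0294,.0837]),proj(c,s['ee_pos']))
E
```

```text
time: 2.2
ee_pos: [0.4558, -0.014, 0.2225]
eef_rot: [0.823, 0.568, -0.0, 0.0]
ft_force: [-0.4, 1.2, -0.4]
width: 0.0006
grip_force: 0.0
[ 0.45578553 -0.01400638  0.2225488 ] [[0.356, 0.935, 0.0], [0.935, -0.356, -0.0], [-0.0, 0.0, -1.0]] 0.0005788649839864286 [-0.42499355  1.20819263 -0.44147805] [ 0.60649457 -0.01144585 -0.66132703  1.85365539 -0.0069538   1.2969392
 -0.41660292]
[383.11879264 214.86377583] [315.60050932 291.49315327]
```

View pics/w1.png

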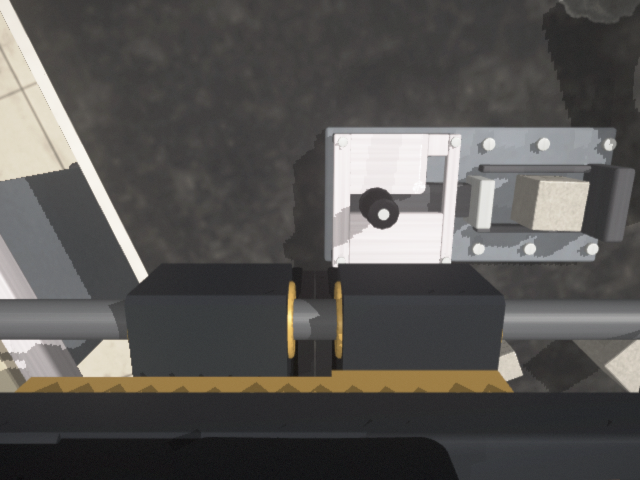

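The wrist view shows the knob top at (384,214), against (383,215) predicted, with the fixture axes aligned to the tool. Going down to z ≈ 58 mm behind the knob.

```bash
python3 -m crank '[[[1,0,15,0,-1],[2,0,45,0,-1],[2,0,80,0,-1],[2,0,115,0,-1],[2,0,142,0,-1],[2,0,158,0,-1],[2,0,164,0,-1],[2,0,164,0,-1],[2,0,164,0,-1]]]'
python3 -m crank '[[[0,3,0,0,-1],[0,6,0,0,-1],[0,9,0,0,-1],[0,12,0,0,-1],[0,14,0,0,-1],[0,16,0,0,-1],[0,18,0,0,-1],[0,20,0,0,-1],[0,22,0,0,-1],[0,24,0,0,-1],[0,26,0,0,-1],[0,26,0,0,-1]]]'
python3 - <<'E'
from bench import r
import cv2
for n in('side','wrist'):
    c=r.camera(n)['image'][:,:,::-1]; cv2.imwrite(f'pics/{n}2.png',c if n=='wrist' else cv2.resize(c[170:300,250:410],None,fx=4,fy=4))
E
```

```text
time: 3.15
ee_pos: [0.4573, -0.0113, 0.0594]
eef_rot: [0.823, 0.568, 0.0, 0.0]
ft_force: [-0.5, -0.6, 0.5]
width: 0.0002
grip_force: 0.0
time: 4.35
ee_pos: [0.4812, -0.0205, 0.0585]
eef_rot: [0.823, 0.568, 0.0, 0.0]
ft_force: [-0.5, 0.1, 0.2]
width: 0.0004
grip_force: 0.0
```

View pics/side2.png

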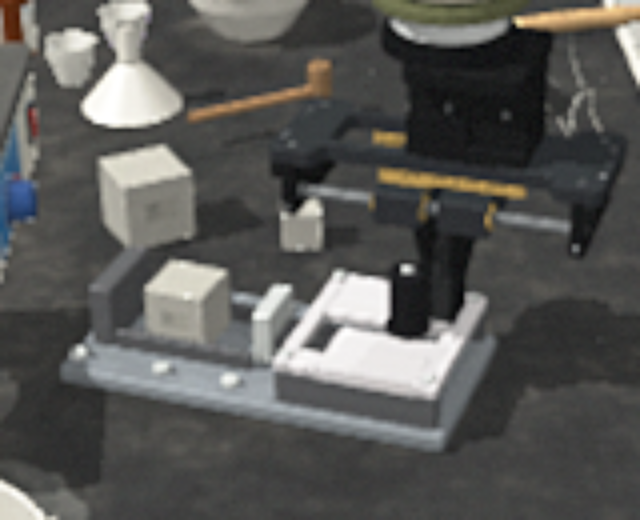

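The side crop shows the shut fingers close behind the knob at (440,280), well clear of the cube. I'll push on slowly along fixture +x, stopping short of the corner.

```bash
python3 -m crank '[[[0,2,0,0,-1],[0,4,0,0,-1],[0,6,0,0,-1],[0,8,0,0,-1],[0,10,0,0,-1],[0,12,0,0,-1],[0,14,0,0,-1],[0,16,0,0,-1],[0,18,0,0,-1],[0,20,0,0,-1],[0,22,0,0,-1],[0,24,0,0,-1],[0,26,0,0,-1],[0,28,0,0,-1],[0,30,0,0,-1],[0,32,0,0,-1],[0,33,0,0,-1],[0,34,0,0,-1],[0,35,0,0,-1],[0,36,0,0,-1]]]'
python3 -m crank '[[[0,1,0,0,-1],[0,1.5,0,0,-1],[0,2,0,0,-1],[0,2,0,0,-1]]]'
python3 - <<'E'
from bench import r
from h import *
import cv2
o=np.array([.57285,-.05672]);a=np.radians(-20.73);M=np.array([[np.cos(a),-np.sin(a)],[np.sin(a),np.cos(a)]])
s=r.read_state();print('tcp fix',M.T@(s['ee_pos'][:2]-o)*1e3,s['ft_force'])
T=r.camera('side'); c=T['image'][:,:,::-1]
cv2.imwrite('pics/side3.png',cv2.resize(c[200:300,260:390],None,fx=6,fy=6,interpolation=2))
for n,x,y in(('corner',-30,0),('at-35',-35,0)): print(n,(proj(T,np.r_[o+M@np.array([x,y])/1e3,.084])-[260,200])*6)
E
```

```text
time: 6.45
ee_pos: [0.5146, -0.0332, 0.0585]
eef_rot: [0.823, 0.568, -0.0, -0.0]
ft_force: [-3.3, 1.2, -0.2]
width: 0.0005
grip_force: 1.5
time: 6.85
ee_pos: [0.5166, -0.0339, 0.0585]
eef_rot: [0.823, 0.568, 0.0, 0.0]
ft_force: [-1.8, 0.4, -0.9]
width: 0.0003
grip_force: 1.2
tcp fix [-60.72467274   1.40648365] [-1.81117195  0.3504943  -0.90684875]
corner [438.57588274 201.50899805]
at-35 [450.43206933 203.36636244]
```

View pics/side3.png

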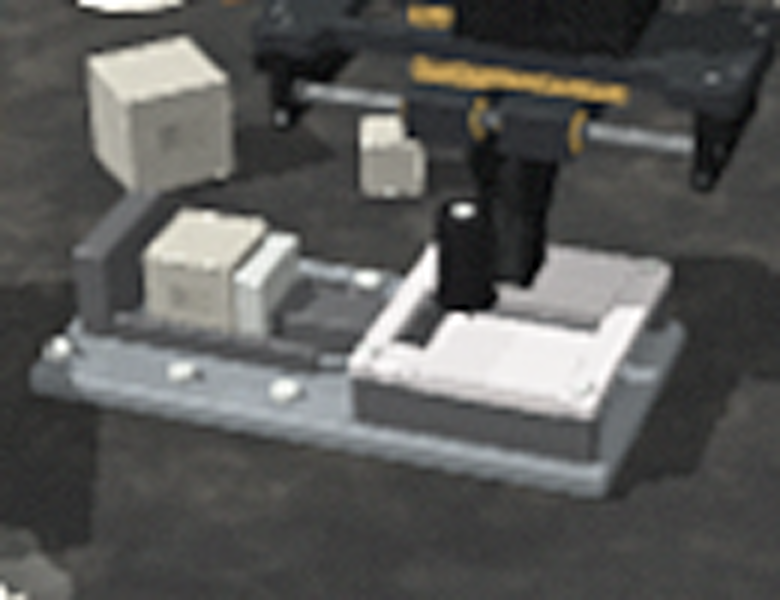

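The knob top is at (463,210). The corner would be at about (439,202), so roughly 10 mm remain, and the jaw has reached the cube. I'll push on, then creep to the stop.

```bash
python3 -m crank '[[[0,1,0,0,-1],[0,2,0,0,-1],[0,3,0,0,-1],[0,4,0,0,-1],[0,5,0,0,-1],[0,6,0,0,-1],[0,7,0,0,-1],[0,7.5,0,0,-1],[0,7.5,0,0,-1]]]'
python3 -m crank '[[[0,0.5,0,0,-1],[0,1,0,0,-1],[0,1,0,0,-1]]]'
python3 -m crank '[[[0,0.5,0,0,-1],[0,1,0,0,-1],[0,1,0,0,-1]]]'
```

```text
time: 7.8
ee_pos: [0.5236, -0.0366, 0.0586]
eef_rot: [0.823, 0.568, 0.0, 0.0]
ft_force: [-1.9, -0.1, -1.2]
width: 0.0005
grip_force: 1.1
time: 8.1
ee_pos: [0.5245, -0.0369, 0.0585]
eef_rot: [0.823, 0.568, 0.0, 0.0]
ft_force: [-2.9, 0.9, -0.3]
width: 0.0007
grip_force: 1.2
time: 8.4
ee_pos: [0.5255, -0.0373, 0.0586]
eef_rot: [0.823, 0.568, 0.0, 0.0]
ft_force: [-1.9, 0.2, -1.2]
width: 0.0004
grip_force: 1.2
```

```bash
python3 -m crank '[[[0,0.5,0,0,-1],[0,1,0,0,-1],[0,1,0,0,-1]]]'
python3 -m crank '[[[0,0.5,0,0,-1],[0,1,0,0,-1],[0,1,0,0,-1]]]'
python3 -m crank '[[[0,0.5,0,0,-1],[0,0.5,0,0,-1]]]'
```

```text
time: 8.7
ee_pos: [0.5264, -0.0376, 0.0586]
eef_rot: [0.823, 0.568, 0.0, 0.0]
ft_force: [-3.1, 0.5, -1.1]
width: 0.0005
grip_force: 1.2
time: 9.0
ee_pos: [0.5271, -0.0379, 0.0585]
eef_rot: [0.823, 0.568, -0.0, -0.0]
ft_force: [-4.3, 1.4, 1.2]
width: 0.0004
grip_force: 2.0
time: 9.2
ee_pos: [0.5272, -0.0379, 0.0584]
eef_rot: [0.823, 0.568, -0.0, -0.0]
ft_force: [-6.4, 1.7, 1.7]
width: 0.0005
grip_force: 3.1
```

The stop is reached: force rises to 6 N and the motion stalls. Now back off, go round to the knob's -y side and push across.

```bash
python3 -m crank '[[[0,-3,0,0,-1],[0,-8,0,0,-1],[0,-12,0,0,-1],[-5,-13,0,0,-1],[-14,-13,0,0,-1],[-24,-13,0,0,-1],[-32,-13,0,0,-1],[-36,-12,0,0,-1],[-37,-8,0,0,-1],[-37,0,0,0,-1],[-37,8,0,0,-1],[-37,15,0,0,-1],[-37,18.5,0,0,-1],[-37,18.5,0,0,-1],[-37,18.5,0,0,-1]]]'
python3 - <<'E'
from bench import r
from h import *
import cv2
o=np.array([.57285,-.05672]);a=np.radians(-20.73);M=np.array([[np.cos(a),-np.sin(a)],[np.sin(a),np.cos(a)]])
s=r.read_state();print('tcp fix',M.T@(s['ee_pos'][:2]-o)*1e3,s['ft_force'])
T=r.camera('side'); c=T['image'][:,:,::-1]
cv2.imwrite('pics/side4.png',cv2.resize(c[200:300,260:390],None,fx=6,fy=6,interpolation=2))
for n,x,y in(('corner',-30,0),('end',-30,30)): print(n,(proj(T,np.r_[o+M@np.array([x,y])/1e3,.084])-[260,200])*6)
E
```

```text
time: 10.7
ee_pos: [0.5318, -0.079, 0.0584]
eef_rot: [0.823, 0.568, -0.0, -0.0]
ft_force: [-0.1, 0.2, 0.2]
width: 0.0004
grip_force: 0.0
tcp fix [-30.4901509  -35.39772419] [-0.11016632  0.18357174  0.20192218]
corner [438.57588274 201.50899805]
end [412.91166944 237.15123878]
```

View pics/side4.png

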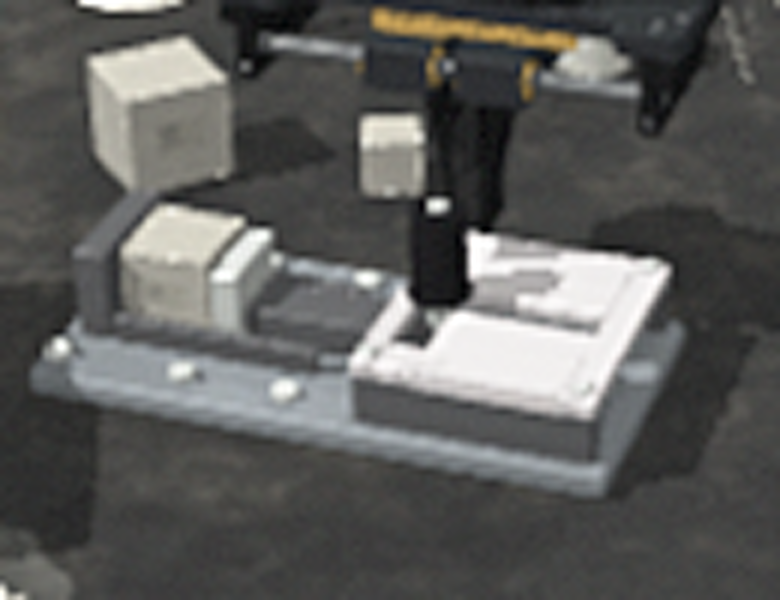

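The knob top is at (437,205), matching the corner at (439,202), and the cube is up against the block. Pushing across along tool +x.

```bash
python3 -m crank '[[[3,0,0,0,-1],[6,0,0,0,-1],[8,0,0,0,-1],[10,0,0,0,-1],[12,0,0,0,-1],[14,0,0,0,-1],[16,0,0,0,-1],[18,0,0,0,-1],[20,0,0,0,-1],[22,0,0,0,-1],[24,0,0,0,-1],[26,0,0,0,-1],[28,0,0,0,-1],[30,0,0,0,-1],[32,0,0,0,-1],[34,0,0,0,-1],[36,0,0,0,-1],[37,0,0,0,-1],[38,0,0,0,-1],[38,0,0,0,-1]]]'
python3 -m crank '[[[1,0,0,0,-1],[2,0,0,0,-1],[2,0,0,0,-1]]]'
python3 -m crank '[[[0.5,0,0,0,-1],[1,0,0,0,-1],[1,0,0,0,-1]]]'
```

```text
time: 12.75
ee_pos: [0.5455, -0.0436, 0.0586]
eef_rot: [0.823, 0.568, 0.0, 0.0]
ft_force: [0.1, -1.3, 0.7]
width: 0.0
grip_force: 0.7
time: 13.05
ee_pos: [0.5462, -0.0417, 0.0586]
eef_rot: [0.823, 0.568, 0.0, 0.0]
ft_force: [-0.4, -2.0, -0.4]
width: -0.0
grip_force: 0.8
time: 13.35
ee_pos: [0.5465, -0.0409, 0.0585]
eef_rot: [0.823, 0.568, 0.0, 0.0]
ft_force: [-0.9, -1.3, -0.3]
width: 0.0005
grip_force: 0.9
```

```bash
python3 -m crank '[[[0.5,0,0,0,-1],[1,0,0,0,-1],[1.5,0,0,0,-1],[2,0,0,0,-1],[2,0,0,0,-1]]]'
python3 -m crank '[[[0.5,0,0,0,-1],[1,0,0,0,-1],[1,0,0,0,-1]]]'
python3 -m crank '[[[0.5,0,0,0,-1],[1,0,0,0,-1],[1,0,0,0,-1]]]'
```

```text
time: 13.85
ee_pos: [0.5472, -0.0389, 0.0586]
eef_rot: [0.823, 0.568, 0.0, 0.0]
ft_force: [-0.3, -2.6, 0.2]
width: 0.0005
grip_force: 0.9
time: 14.15
ee_pos: [0.5475, -0.038, 0.0586]
eef_rot: [0.823, 0.568, 0.0, 0.0]
ft_force: [-0.0, -1.6, 0.3]
width: 0.0004
grip_force: 0.9
time: 14.45
ee_pos: [0.5478, -0.0373, 0.0585]
eef_rot: [0.823, 0.568, -0.0, 0.0]
ft_force: [-1.2, -3.0, 0.6]
width: 0.0006
grip_force: 1.4
```

```bash
python3 -m crank '[[[0.5,0,0,0,-1],[1,0,0,0,-1],[1,0,0,0,-1]]]'
python3 -m crank '[[[0.4,0,0,0,-1],[0.4,0,0,0,-1]]]'
```

```text
time: 14.75
ee_pos: [0.5479, -0.0372, 0.0585]
eef_rot: [0.823, 0.568, -0.001, 0.0]
ft_force: [-2.1, -6.3, 2.3]
width: 0.0004
grip_force: 2.9
time: 14.95
ee_pos: [0.548, -0.0371, 0.0585]
eef_rot: [0.823, 0.568, -0.001, 0.0]
ft_force: [-3.2, -7.2, 2.0]
width: 0.0002
grip_force: 3.3
```

The end stop is felt at about 8 N with no further travel. Back off along -y, lift clear and check.

```bash
python3 -m crank '[[[-3,0,0,0,-1],[-10,0,0,0,-1],[-20,0,0,0,-1],[-24,0,-5,0,-1],[-25,0,-25,0,-1],[-25,0,-60,0,-1],[-25,0,-95,0,-1],[-25,0,-115,0,-1],[-25,0,-120,0,-1],[-25,0,-120,0,-1],[-25,0,-120,0,-1]]]'
python3 - <<'E'
from bench import r
from h import *
import cv2
o=np.array([.57285,-.05672]);a=np.radians(-20.73);M=np.array([[np.cos(a),-np.sin(a)],[np.sin(a),np.cos(a)]])
T=r.camera('side'); c=T['image'][:,:,::-1]
cv2.imwrite('pics/side5.png',cv2.resize(c[200:300,260:390],None,fx=6,fy=6,interpolation=2))
for n,x,y in(('corner',-30,0),('end',-30,30)): print(n,(proj(T,np.r_[o+M@np.array([x,y])/1e3,.084])-[260,200])*6)
print(r.read_state()['ft_force'])
E
```

```text
time: 16.05
ee_pos: [0.5388, -0.0594, 0.1773]
eef_rot: [0.823, 0.568, -0.001, -0.001]
ft_force: [0.0, -0.5, -0.5]
width: 0.0006
grip_force: 0.0
corner [438.57588274 201.50899805]
end [412.91166944 237.15123878]
[-0.46313726 -0.93434923 -0.85237843]
```

View pics/side5.png

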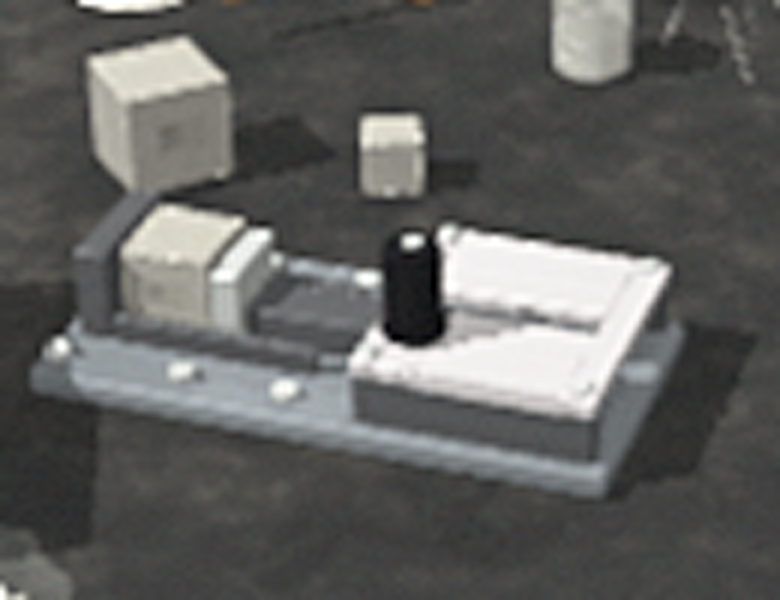

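The knob top is at (411,241), against the slot end at (413,237). The cube is held between jaw and stop block, and the arm is clear.

```bash
python3 -c "
from bench import r
print(r.close_job())"
```

```text
the job is handed in; nothing more can be done
None
```

I pushed the knob to the corner and then to the end of the short leg. In the last picture the cube is held between the ram and the stop block, the arm is clear, and the job is handed in at about 16 s.

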